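# Confirm a pick at the parts counter

## Robot

A 6-joint arm with a two-finger parallel gripper is mounted at the origin on the work surface. World frame = base frame: x ahead of the robot, y to its left, z up, the work surface at z = 0. Lengths are in m, angles in degrees, forces in N, time in s.
With the tool pointing down it reaches from about 0.35 to 0.875 m from the base axis. Payload 4.2 kg.
Tool frame: the origin (TCP) lies at the very end of the fingers, on their centre line; the grasp point (between the pads) lies 19 mm behind it; z points along the fingers, y is the line along which they close (so a half turn about z gives the same grasp; the last joint's range is limited). The gripper opens to 85 mm and grips with 20 to 120 N. Pads are 22 mm wide; open, the fingers measure 114 mm over their backs; the gripper's body (76 mm by 85 mm) begins 54 mm behind the grasp point. The pads swing forward as they close: fully open they stand 13 mm farther back than shut.
Start: joints at [-51.073, 22.042, 0.453, 0, -68.411, -14.817], TCP at [0.255, -0.57, 0.231] pointing down, gripper open.
Joint ranges: [-179.83, 179.83], [-69.29, 118.12], [-61.27, 80.66], [-181.25, 117.63], [-171.15, -9.14], [-177.46, 177.46]. Speed limits (degrees/s): [159.86, 159.86, 180, 180, 180, 180].

## Interface

Orientations are given as a 3x3 rotation matrix whose columns are the frame's x, y, z axes.
In Python, from plant import robot gives the robot as it stands.
- The arm moves only by the tool move_arm, never from a script. Its argument "targets" is a list of rows, each an object with "dr": the turn, a rotation vector about the tool's x, y, z in rad, a list of three; "translation": the shift along the tool's x, y, z in cm, a list of three; "hand": the closure, from 0 (fully open) to 1 (shut). A call has 1 to 20 rows; each row shifts and turns the commanded pose from where the row before left it, along the tool's axes as they then stand; what a row does not reach is not made up. A row lasts 1/10 s, in which the tool goes at most 50 mm and 8.59 degrees, less where a joint would pass 70% of its speed; a pose out of reach is approached as far as the arm can. A call with a gripper value outside its range is refused whole. The fingers move at their own pace and stop on an object; the grip force is fixed at half the most. Time passes only in rows, so rows that do not move let the fingers close. It gives the time, the measured TCP pose, the force, the opening and the grip force at its end, in the units of the state.
- robot.read_state(): the state, without advancing time (a new reading comes with each control period).
- robot.read_camera(name): name is "scene" or "top" or "wrist"; returns the picture (400x640x3 uint8, blue, green, red); there is no depth.
- robot.calibration(name): a dict with "fx", "fy", "cx", "cy" (pixels), "camera_from_world" (4x4, takes a point from world to camera coordinates). Camera axes: x right, y up, looking along -z (the intrinsics and any distortion apply to the point x, -y, -z); pixel columns grow to the right and rows downward; lengths in m; the calibration is good to about 2 mm. A picture is of the moment at which its call begins: read the wrist's pose just before it. calibration takes no time and is no camera call; for the wrist camera it gives the pose at the moment of the call.
- robot.sign_off(): hands the job in; it is judged then, once.
Trained networks look in the newest picture that a camera, given by its name, has taken for a name from the list of things; names that differ only in an ending like _2 or _b are one class to them, and where a whole thing is asked for, a point or a joint stands for the part that bears it (a point fixed in the world has none). Each returns a list of dicts, best first, with "p" (0 to 1); they miss things now and then, are a little off and sometimes report something else, mostly with a low value. They report only what shows in the picture. A call takes as long as a camera call. They do not tell look-alikes from the thing itself.
- robot.recognise(camera, query): "rect" ([left, top, width, height] as shares, 0 to 1, of the picture: columns of its width, rows of its height, round what is visible of it).
- robot.masks_of(camera, query): "pixels" (400x640 bool, what is visible of it) and "rect" ([left, top, width, height] as shares, 0 to 1, of the picture: columns of its width, rows of its height, round what is visible of it).
- robot.pinpoint(camera, query): "position" ([column, row] as shares, 0 to 1, of the picture: columns of its width, rows of its height: a listed point, or the origin of a listed thing).
The state is a dict: "time_s": time; "joint_positions": joint angles; "joint_vel": joint speeds; "tau": joint torques, N m; "ee_pos": TCP position; "orientation": TCP orientation; "wrist_force": force on the tool from outside, world axes, zero at the start; "torque": the same for the moment, N m; "gripper_width": finger opening in m; "gripper_force": force on a finger pad.
Only numpy, scipy, OpenCV 4.12 (cv2) and the standard library are available. Lean on these libraries where they do the work, as an engineer would, in place of code of your own. Each camera call takes 0.05 s, during which the arm holds its last target. There are 200 camera calls.

## Task

Book out the blue valves: with the fingertips, gently press the yellow button in front of the bin of blue valves fully in so that it stays down, and then press the green button on the grey counter box well down and let it spring back. Press lightly, no harder than a button needs; do not touch the other two bins or their yellow buttons, do not press the red button, and neither move nor pick up any of the stock and loose things. Finish with the hand drawn back at least a hand's breadth above the buttons.

Things in the scene. Friction and masses are not known exactly. Their poses are not given: they have to be found in the camera images.
- station_valve: fixed picking station, plate 210 x 118 mm: a white box (56 x 76 mm, top 60 mm above the bench) with one yellow button on the robot's side, then a grey open bin (130 x 116 mm, rim at 60 mm) holding two blue metal gate valves with a round handwheel, up to 86 mm above the bench. Origin: underside centre; x from button to bin, z up; button at x = -70 mm, y = 0
- pick_valve_top (a point): centre of the top face of the yellow button (32 mm diameter, stands 20 mm proud of its box, top 80 mm above the bench when up) in front of the bin of blue metal gate valves with a round handwheel; it goes down with the button
- pick_valve (a joint): how far that yellow button is pushed in, m: 0 up, 0.008 fully in; goes straight down with about 2 N and stays where it is left. Its cap is sprung on top of that: once the button is in, the cap gives up to 9 mm more (3 N at first, 7.5 N at its stop) and comes back up to the pushed-in height when let go
- station_elbow: fixed picking station, plate 210 x 118 mm: a white box (56 x 76 mm, top 60 mm above the bench) with one yellow button on the robot's side, then a grey open bin (130 x 116 mm, rim at 60 mm) holding two black plastic 90-degree pipe elbows, up to 86 mm above the bench. Origin: underside centre; x from button to bin, z up; button at x = -70 mm, y = 0
- pick_elbow_top (a point): centre of the top face of the yellow button (32 mm diameter, stands 20 mm proud of its box, top 80 mm above the bench when up) in front of the bin of black plastic 90-degree pipe elbows; it goes down with the button
- pick_elbow (a joint): how far that yellow button is pushed in, m: 0 up, 0.008 fully in; goes straight down with about 2 N and stays where it is left. Its cap is sprung on top of that: once the button is in, the cap gives up to 9 mm more (3 N at first, 7.5 N at its stop) and comes back up to the pushed-in height when let go
- station_sprinkler: fixed picking station, plate 210 x 118 mm: a white box (56 x 76 mm, top 60 mm above the bench) with one yellow button on the robot's side, then a grey open bin (130 x 116 mm, rim at 60 mm) holding two sprinkler heads, black stem with green cap, up to 86 mm above the bench. Origin: underside centre; x from button to bin, z up; button at x = -70 mm, y = 0
- pick_sprinkler_top (a point): centre of the top face of the yellow button (32 mm diameter, stands 20 mm proud of its box, top 80 mm above the bench when up) in front of the bin of sprinkler heads, black stem with green cap; it goes down with the button
- pick_sprinkler (a joint): how far that yellow button is pushed in, m: 0 up, 0.008 fully in; goes straight down with about 2 N and stays where it is left. Its cap is sprung on top of that: once the button is in, the cap gives up to 9 mm more (3 N at first, 7.5 N at its stop) and comes back up to the pushed-in height when let go
- counter: fixed grey counter box 210 x 114 mm, 60 mm high, with a green and a red button on top and a dark display at its far end. Origin: underside centre; x points away from the robot, z up; the green button is at x = -70 mm (robot side), the red one at x = +22 mm, both at y = 0
- finish_top (a point): centre of the top face of the green button (32 mm diameter, stands 20 mm proud, top 80 mm above the bench when up) on the counter box; it goes down with the button
- finish (a joint): how far the green button is pushed down, m: 0 up, 0.014 at its stop. Goes straight down against a spring, 1 N at the start to 7.3 N at the stop, counts as pressed from 6 mm, and springs back when let go
- cancel_top (a point): centre of the top face of the red button (32 mm diameter, stands 20 mm proud, top 80 mm above the bench when up) on the counter box; it goes down with the button
- cancel (a joint): how far the red button is pushed down, m: 0 up, 0.014 at its stop. Goes straight down against a spring, 1 N at the start to 7.3 N at the stop, counts as pressed from 6 mm, and springs back when let go
- loose_valve: one of the two blue metal gate valves with a round handwheel (72 x 42 x 70 mm), lying loose in its bin (the other is fixed there); origin under its middle. To be left alone
- loose_elbow: one of the two black plastic 90-degree pipe elbows (about 50 x 50 x 32 mm), lying loose in its bin (the other is fixed there); origin under its middle. To be left alone
- loose_sprinkler: one of the two sprinkler heads, black stem with green cap (42 mm diameter, 76 mm tall, upright), lying loose in its bin (the other is fixed there); origin under its middle. To be left alone
- carton: loose cardboard carton 100 x 80 x 70 mm, origin under its middle. To be left alone
- coupling: loose grey pipe coupling (tube) standing on end, 72 mm diameter, 70 mm tall, origin under its middle. To be left alone
- tape: loose orange roll of tape lying flat, 96 mm diameter, 46 mm high, origin under its middle. To be left alone
- screwdriver: loose screwdriver with a red handle lying on the bench, origin under its middle. To be left alone
Not all that is in view belongs to the job. Leave any orange or pink look-alike of the station_valve alone.

How it is judged:
By the outcome, as a careful person would: the job done as asked, in the order asked, and still so for the second after the job is handed in, with the robot touching nothing.
It also fails if it takes over 35 s, if anything falls off the work surface, if the arm or the gripper's body presses on something with over 40 N, if the wrist force passes 120 N, or if a joint passes its speed limit or range.

## Working session

There is one attempt and no reset: what is moved stays moved. The work goes in short steps, Python scripts to look and compute and a tool call to move; the robot and the scene stay as the last step left them, time stands still between calls to the robot, and variables do not carry over. Pictures are saved under pics/ and viewed, at most 10 in all, crops included, and the job is handed in when it is done.

Besides the shell and the picture viewer there is one more tool, called after "Call:" as name([rows], argument=value, ...), one row to a line, values as JSON. move_arm: Moves the arm, as the interface text tells. Its arguments: {"type":"object","properties":{"targets":{"type":"array","items":{"type":"object","properties":{"dr":{"type":"array","items":{"type":"number"}},"translation":{"type":"array","items":{"type":"number"}},"hand":{"type":"number"}}}}},"required":["targets"]}

```bash
mkdir -p pics; cat > h.py <<'E'
import numpy as np, cv2
from plant import robot
def ray(cam,px):
    c=robot.calibration(cam); M=np.array(c["camera_from_world"]); 
    d=np.array([(px[0]-c["cx"])/c["fx"],-(px[1]-c["cy"])/c["fy"],-1.])
    R=M[:3,:3]; return -R.T@M[:3,3], R.T@d
def onz(cam,px,z):
    o,d=ray(cam,px); return o+d*(z-o[2])/d[2]
E
python3 - <<'E'
from h import *
for n in ("top","scene"):
    cv2.imwrite(f"pics/{n}0.png",robot.read_camera(n))
    print(n,[k for k in robot.calibration(n)])
    for q in ("pick_valve_top","pick_elbow_top","pick_sprinkler_top","finish_top","cancel_top","station_valve"):
        z=0 if q[0]=='s' else .08
        for r in robot.pinpoint(n,q)[:3]:
            p=np.array(r["position"])*[640,400]; print(q,round(r["p"],2),p.round(),onz(n,p,z).round(3))
s=robot.read_state();print(s["ee_pos"],s["orientation"],s["time_s"],s["wrist_force"])
E
```

```text
top ['fx', 'fy', 'cx', 'cy', 'camera_from_world']
pick_valve_top 0.67 [160. 277.] [0.225 0.571 0.08 ]
pick_valve_top 0.57 [239. 309.] [0.106 0.309 0.08 ]
pick_valve_top 0.52 [404. 227.] [ 0.343 -0.259  0.08 ]
pick_elbow_top 0.45 [400. 163.] [ 0.572 -0.269  0.08 ]
pick_sprinkler_top 0.47 [253. 170.] [0.578 0.25  0.08 ]
finish_top 0.6 [350. 181.] [ 0.519 -0.088  0.08 ]
cancel_top 0.47 [352. 155.] [ 0.612 -0.104  0.08 ]
station_valve 0.93 [295. 179.] [0.559 0.107 0.   ]
station_valve 0.7 [242. 290.] [0.169 0.311 0.   ]
station_valve 0.68 [174. 254.] [0.309 0.555 0.   ]
scene ['fx', 'fy', 'cx', 'cy', 'camera_from_world']
pick_valve_top 0.6 [340. 139.] [0.095 0.337 0.08 ]
pick_valve_top 0.47 [347. 204.] [0.483 0.109 0.08 ]
pick_valve_top 0.45 [403. 138.] [0.238 0.575 0.08 ]
pick_elbow_top 0.58 [258. 267.] [ 0.58  -0.279  0.08 ]
pick_elbow_top 0.28 [313. 250.] [ 0.609 -0.103  0.08 ]
pick_sprinkler_top 0.7 [312. 264.] [ 0.659 -0.136  0.08 ]
pick_sprinkler_top 0.6 [398. 202.] [0.569 0.271 0.08 ]
finish_top 0.44 [305. 232.] [ 0.526 -0.087  0.08 ]
cancel_top 0.62 [314. 252.] [ 0.618 -0.104  0.08 ]
station_valve 0.8 [356. 230.] [0.542 0.109 0.   ]
station_valve 0.65 [412. 162.] [0.323 0.566 0.   ]
station_valve 0.64 [345. 164.] [0.177 0.309 0.   ]
[ 0.25532572 -0.57044899  0.2313258 ] [[-9.12756056e-01 -4.08505059e-01 -6.52826242e-06]
 [-4.08505059e-01  9.12756056e-01 -2.00822860e-06]
 [ 6.77908260e-06  8.33805413e-07 -1.00000000e+00]] 0.7 [0.58948162 0.07914449 0.49432571]
```

View pics/top0.png

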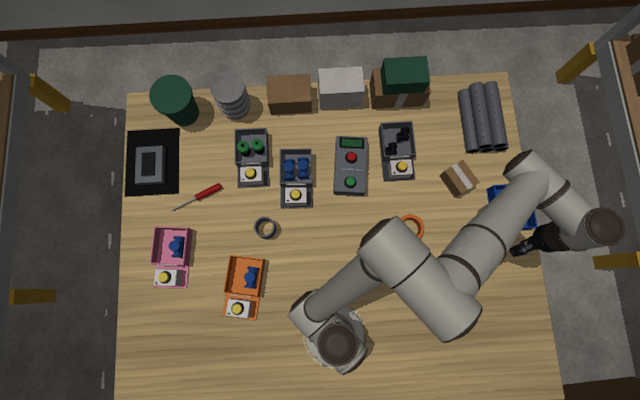

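View pics/scene0.png

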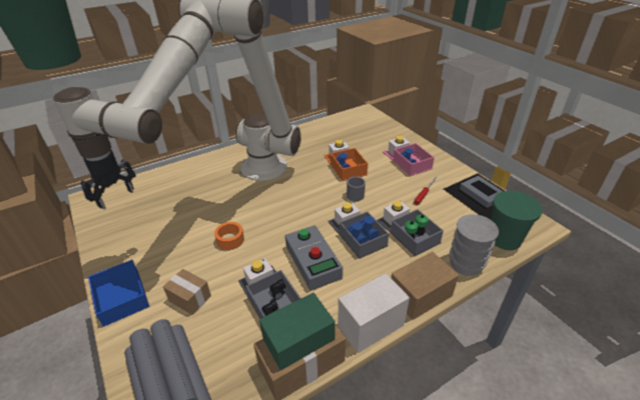

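The top view shows the grey blue-valve station at about (295,180) with its button at (295,194). The counter's green button is at (350,182) and its red one at (351,157). The orange and pink look-alikes are at lower left. The scene view agrees, with the valve button at (347,207) and green at (305,233). Next I turn the tool square, shut the hand and move near the valve button.

Call:
move_arm([
  {"dr":[0,0,0.14],"translation":[0,0,0],"hand":1},
  {"dr":[0,0,0.14],"translation":[0,0,0],"hand":1},
  {"dr":[0,0,0.141],"translation":[0,0,0],"hand":1},
  {"dr":[0,0,0],"translation":[-1.3,4.45,0],"hand":1},
  {"dr":[0,0,0],"translation":[-1.3,4.45,0],"hand":1},
  {"dr":[0,0,0],"translation":[-1.3,4.45,0],"hand":1},
  {"dr":[0,0,0],"translation":[-1.3,4.45,0],"hand":1},
  {"dr":[0,0,0],"translation":[-1.3,4.45,0],"hand":1},
  {"dr":[0,0,0],"translation":[-1.3,4.45,0],"hand":1},
  {"dr":[0,0,0],"translation":[-1.3,4.45,0],"hand":1},
  {"dr":[0,0,0],"translation":[-1.3,4.45,0],"hand":1},
  {"dr":[0,0,0],"translation":[-1.3,4.45,0],"hand":1},
  {"dr":[0,0,0],"translation":[-1.3,4.45,0],"hand":1},
  {"dr":[0,0,0],"translation":[-1.3,4.45,0],"hand":1},
  {"dr":[0,0,0],"translation":[-1.3,4.45,0],"hand":1},
  {"dr":[0,0,0],"translation":[-1.3,4.45,0],"hand":1},
  {"dr":[0,0,0],"translation":[-1.3,4.45,0],"hand":1},
  {"dr":[0,0,0],"translation":[-1.3,4.45,0],"hand":1},
  {"dr":[0,0,0],"translation":[0,0,0],"hand":1},
])

```text
time_s: 2.6
ee_pos: [0.4521, 0.1013, 0.2314]
orientation: [[-1.0, -0.005, 0.002], [-0.005, 1.0, 0.001], [-0.002, 0.001, -1.0]]
wrist_force: [-0.2, -0.1, 0.7]
gripper_width: -0.0001
gripper_force: 0.0
```

```bash
python3 - <<'E'
from h import *
s=robot.read_state();print(s["ee_pos"],s["orientation"],s["time_s"],s["wrist_force"],s["gripper_width"])
im=robot.read_camera("wrist");cv2.imwrite("pics/w0.png",im)
for q in ("pick_valve_top","finish_top","cancel_top"):
    for r in robot.pinpoint("wrist",q)[:3]:
        p=np.array(r["position"])*[640,400]; print(q,round(r["p"],2),p.round(),onz("wrist",p,.08).round(4))
    for r in robot.masks_of("wrist",q)[:2]: print(r["p"],np.array(r["rect"])*[640,400,640,400])
hsv=cv2.cvtColor(im,cv2.COLOR_BGR2HSV)
for nm,lo,hi in (("yel",(20,120,90),(35,255,255)),("grn",(40,100,50),(90,255,255))):
    n,l,st,c=cv2.connectedComponentsWithStats(cv2.inRange(hsv,lo,hi))
    for i in range(1,n):
        if st[i,4]>150: print(nm,st[i],c[i].round(1),onz("wrist",c[i],.08).round(4))
E
```

```text
[0.45213321 0.10129001 0.23143965] [[-9.99984535e-01 -5.29689354e-03  1.69473878e-03]
 [-5.29564572e-03  9.99985704e-01  7.39928631e-04]
 [-1.69863388e-03  7.30942452e-04 -9.99998290e-01]] 2.6 [-0.23266587 -0.14324945  0.66640731] -8.054026922196414e-05
pick_valve_top 0.78 [324. 219.] [0.485  0.1032 0.08  ]
pick_valve_top 0.36 [ 47. 296.] [ 0.5746 -0.2004  0.08  ]
0.64 [305.472 199.4    36.096  32.68 ]
finish_top 0.93 [138. 247.] [ 0.5155 -0.0933  0.08  ]
0.89 [124.032 223.6    33.984  37.08 ]
cancel_top 0.7 [139. 325.] [ 0.6117 -0.108   0.08  ]
0.59 [125.568 300.8    36.672  25.32 ]
yel [307 198  32  32 760] [322.2 213.8] [0.4799 0.0998 0.08  ]
yel [444 272  33  34 829] [460.  288.3] [0.5661 0.2506 0.08  ]
grn [123 233  29  26 603] [136.9 245.8] [ 0.5146 -0.0949  0.08  ]
```

View pics/w0.png

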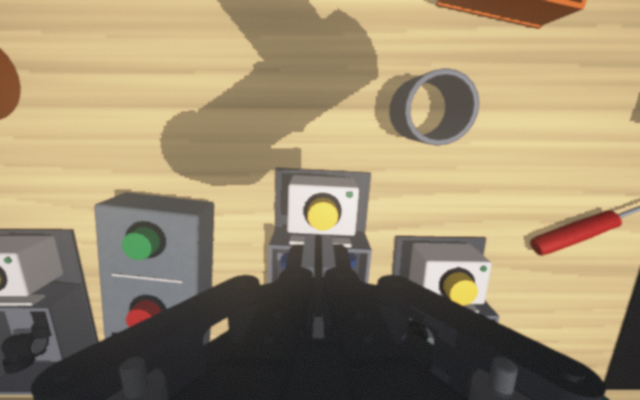

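The wrist view shows the valve button at (322,214), the green one at (138,245) and the red one at (140,320). That puts valve at about (0.482, 0.104) and green at about (0.517, -0.093). Going down over the valve button.

Call:
move_arm([
  {"dr":[0,0,0],"translation":[-1.5,0.15,3.0],"hand":1},
  {"dr":[0,0,0],"translation":[-1.5,0.15,3.0],"hand":1},
  {"dr":[0,0,0],"translation":[0,0,3.5],"hand":1},
  {"dr":[0,0,0],"translation":[0,0,3.0],"hand":1},
  {"dr":[0,0,0],"translation":[0,0,1.0],"hand":1},
  {"dr":[0,0,0],"translation":[0,0,0],"hand":1},
  {"dr":[0,0,0],"translation":[0,0,0],"hand":1},
])

```text
time_s: 3.65
ee_pos: [0.4815, 0.1001, 0.0977]
orientation: [[-1.0, 0.0, 0.002], [0.0, 1.0, 0.001], [-0.002, 0.001, -1.0]]
wrist_force: [0.4, -0.3, 1.0]
gripper_width: 0.0003
gripper_force: 0.0
```

```bash
python3 - <<'E'
from h import *
im=robot.read_camera("wrist");cv2.imwrite("pics/w1.png",im)
s=robot.read_state();print(s["ee_pos"],s["wrist_force"])
c=robot.calibration("wrist");M=np.array(c["camera_from_world"]);q=M[:3,:3]@s["ee_pos"]+M[:3,3]
print("tcp px",c["cx"]-c["fx"]*q[0]/q[2],c["cy"]+c["fy"]*q[1]/q[2])
n,l,st,ce=cv2.connectedComponentsWithStats(cv2.inRange(cv2.cvtColor(im,cv2.COLOR_BGR2HSV),(20,120,90),(35,255,255)))
for i in range(1,n):
    if st[i,4]>200: print(st[i],ce[i],onz("wrist",ce[i],.08))
for r in robot.pinpoint("wrist","pick_valve_top")[:2]:
    p=np.array(r["position"])*[640,400]; print(r["p"],p,onz("wrist",p,.08))
E
```

```text
[0.48164703 0.10035489 0.09801711] [-0.11412855  0.04276737  0.84149525]
tcp px 318.57290427223495 251.1661280081978
[ 302  209   54   47 1315] [331.01444867 227.29885932] [0.4754976 0.1074392 0.08     ]
[533 329  60  41 985] [563.90659898 345.6751269 ] [0.55601705 0.25639318 0.08      ]
0.96 [331.072 245.12 ] [0.48638848 0.10768959 0.08      ]
0.41 [  1.92 294.48] [ 0.51824407 -0.09022209  0.08      ]
```

View pics/w1.png

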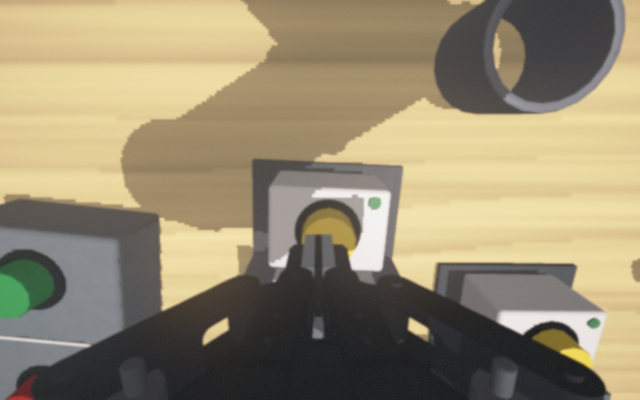

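The button (331,~240) lies about 6 mm to the left (+y) of the tip. I correct that, then press gradually.

Call:
move_arm([
  {"dr":[0,0,0],"translation":[-0.3,0.6,0.0],"hand":1},
  {"dr":[0,0,0],"translation":[0,0,1.0],"hand":1},
  {"dr":[0,0,0],"translation":[0,0,0.5],"hand":1},
  {"dr":[0,0,0],"translation":[0,0,0.3],"hand":1},
  {"dr":[0,0,0],"translation":[0,0,0.3],"hand":1},
  {"dr":[0,0,0],"translation":[0,0,0.2],"hand":1},
  {"dr":[0,0,0],"translation":[0,0,0],"hand":1},
  {"dr":[0,0,0],"translation":[0,0,0],"hand":1},
])

```text
time_s: 4.55
ee_pos: [0.4834, 0.1059, 0.0732]
orientation: [[-1.0, 0.0, -0.0], [0.0, 1.0, -0.0], [0.0, -0.0, -1.0]]
wrist_force: [0.4, 0.5, -0.2]
gripper_width: -0.0002
gripper_force: 0.0
```

Call:
move_arm([
  {"dr":[0,0,0],"translation":[0,0,0.2],"hand":1},
  {"dr":[0,0,0],"translation":[0,0,0.1],"hand":1},
  {"dr":[0,0,0],"translation":[0,0,0],"hand":1},
  {"dr":[0,0,0],"translation":[0,0,0],"hand":1},
])

```text
time_s: 4.95
ee_pos: [0.4837, 0.106, 0.0706]
orientation: [[-1.0, 0.0, 0.0], [0.0, 1.0, 0.0], [-0.0, 0.0, -1.0]]
wrist_force: [0.4, -0.5, 3.4]
gripper_width: -0.0001
gripper_force: 1.8
```

Call:
move_arm([
  {"dr":[0,0,0],"translation":[0,0,0.2],"hand":1},
  {"dr":[0,0,0],"translation":[0,0,0.1],"hand":1},
  {"dr":[0,0,0],"translation":[0,0,0],"hand":1},
  {"dr":[0,0,0],"translation":[0,0,0],"hand":1},
])

```text
time_s: 5.35
ee_pos: [0.4837, 0.106, 0.0675]
orientation: [[-1.0, 0.0, 0.0], [0.0, 1.0, -0.0], [-0.0, -0.0, -1.0]]
wrist_force: [-0.2, -0.2, 4.2]
gripper_width: -0.0004
gripper_force: 2.6
```

The force has reached the cap-spring range, so the button is in. I retreat and go above the green button.

Call:
move_arm([
  {"dr":[0,0,0],"translation":[0,0,-1.0],"hand":1},
  {"dr":[0,0,0],"translation":[0,0,-4.0],"hand":1},
  {"dr":[0,0,0],"translation":[0,0,-4.0],"hand":1},
  {"dr":[0,0,0],"translation":[-0.7,-3.94,0],"hand":1},
  {"dr":[0,0,0],"translation":[-0.7,-3.94,0],"hand":1},
  {"dr":[0,0,0],"translation":[-0.7,-3.94,0],"hand":1},
  {"dr":[0,0,0],"translation":[-0.7,-3.94,0],"hand":1},
  {"dr":[0,0,0],"translation":[-0.7,-3.94,0],"hand":1},
  {"dr":[0,0,0],"translation":[0,0,3.0],"hand":1},
  {"dr":[0,0,0],"translation":[0,0,2.5],"hand":1},
  {"dr":[0,0,0],"translation":[0,0,0],"hand":1},
  {"dr":[0,0,0],"translation":[0,0,0],"hand":1},
])

```text
time_s: 6.55
ee_pos: [0.5184, -0.091, 0.1025]
orientation: [[-1.0, -0.0, -0.001], [-0.0, 1.0, -0.0], [0.001, -0.0, -1.0]]
wrist_force: [-0.2, 0.3, 0.8]
gripper_width: -0.0003
gripper_force: 0.0
```

```bash
python3 - <<'E'
from h import *
im=robot.read_camera("wrist");cv2.imwrite("pics/w2.png",im)
s=robot.read_state();print(s["ee_pos"],s["wrist_force"])
for r in robot.pinpoint("wrist","finish_top")[:2]:
    p=np.array(r["position"])*[640,400]; print(r["p"],p,onz("wrist",p,.08))
sc=robot.read_camera("scene")
cv2.imwrite("pics/s2.png",cv2.resize(sc[180:260,290:430],None,fx=5,fy=5))
E
```

```text
[ 0.51913381 -0.09077273  0.10332503] [ 0.23270275 -0.17638019  0.45424368]
0.62 [320.704 235.2  ] [ 0.52036454 -0.08934707  0.08      ]
```

View pics/w2.png

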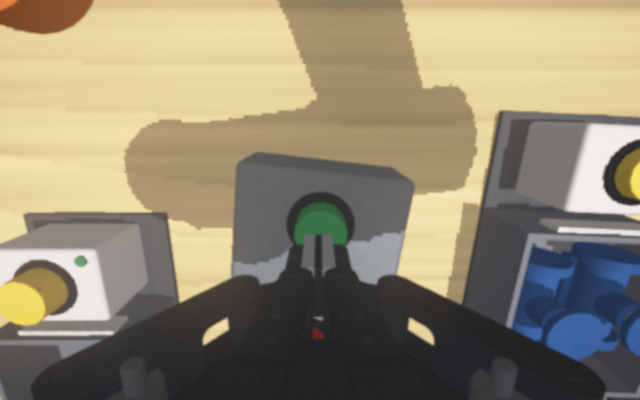

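View pics/s2.png

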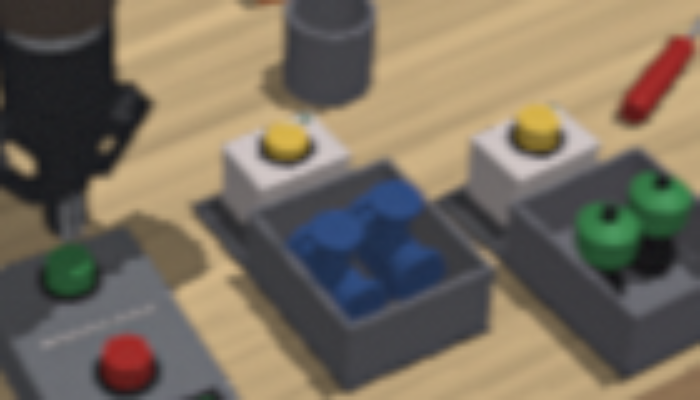

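The scene crop shows the valve button clearly lower than its neighbour, so it stays in. The wrist view has the green button (320,225) centred under the tips. Pressing it down about 10 mm, then looking at the reading.

Call:
move_arm([
  {"dr":[0,0,0],"translation":[0,0,1.2],"hand":1},
  {"dr":[0,0,0],"translation":[0,0,0.8],"hand":1},
  {"dr":[0,0,0],"translation":[0,0,0.4],"hand":1},
  {"dr":[0,0,0],"translation":[0,0,0.4],"hand":1},
  {"dr":[0,0,0],"translation":[0,0,0.3],"hand":1},
  {"dr":[0,0,0],"translation":[0,0,0.2],"hand":1},
  {"dr":[0,0,0],"translation":[0,0,0],"hand":1},
  {"dr":[0,0,0],"translation":[0,0,0],"hand":1},
])

```text
time_s: 7.5
ee_pos: [0.5179, -0.0909, 0.0696]
orientation: [[-1.0, 0.0, -0.001], [0.0, 1.0, 0.0], [0.001, 0.0, -1.0]]
wrist_force: [-3.1, 3.1, 5.6]
gripper_width: 0.0003
gripper_force: 2.8
```

The force of 5.6 N at about 10 mm matches the spring. Letting go and drawing back.

Call:
move_arm([
  {"dr":[0,0,0],"translation":[0,0,-0.7],"hand":1},
  {"dr":[0,0,0],"translation":[0,0,-1.5],"hand":1},
  {"dr":[0,0,0],"translation":[0,0,-4.0],"hand":1},
  {"dr":[0,0,0],"translation":[0,0,-4.0],"hand":1},
  {"dr":[0,0,0],"translation":[0,0,-4.0],"hand":1},
  {"dr":[0,0,0],"translation":[0,0,-4.0],"hand":1},
  {"dr":[0,0,0],"translation":[0,0,0],"hand":1},
  {"dr":[0,0,0],"translation":[0,0,0],"hand":1},
  {"dr":[0,0,0],"translation":[0,0,0],"hand":1},
])

```text
time_s: 8.4
ee_pos: [0.5178, -0.0911, 0.2502]
orientation: [[-1.0, 0.001, -0.002], [0.001, 1.0, 0.0], [0.002, 0.0, -1.0]]
wrist_force: [0.7, 0.4, -0.5]
gripper_width: -0.0001
gripper_force: 0.0
```

```bash
python3 - <<'E'
from h import *
s=robot.read_state();print(s["ee_pos"],s["wrist_force"])
cv2.imwrite("pics/s3.png",cv2.resize(robot.read_camera("scene")[180:290,230:430],None,fx=4,fy=4))
E
```

```text
[ 0.51779745 -0.09107371  0.25023616] [ 0.71770259  0.35170805 -0.5268965 ]
```

View pics/s3.png

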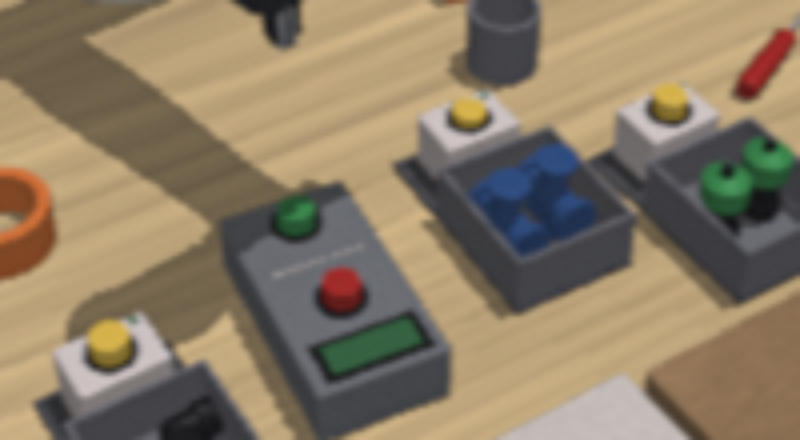

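The valve button at (468,113) is down, green (296,215) is back up, and the display has lit green. The other buttons are up and the hand is clear.

```bash
python3 -c "
from plant import robot
print(robot.sign_off())"
```

```text
the job is handed in; nothing more can be done
None
```

Job handed in: the blue valves' yellow button is pressed in and staying down, the green button was then pressed about 10 mm and sprang back, and the hand finished about 17 cm above the buttons.

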